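# Slide a round weight along the fence to the contact thermometer and log it

## Robot

A 6-joint arm with a two-finger parallel gripper is mounted at the origin on the work surface. World frame = base frame: x ahead of the robot, y to its left, z up, the work surface at z = 0. Lengths are in mm, angles in rad, forces in N, time in s.
With the tool pointing down it reaches from about 350 to 875 mm from the base axis. Payload 4.2 kg.
Tool frame: the origin (TCP) lies at the very end of the fingers, on their centre line; the grasp point (between the pads) lies 19 mm behind it; z points along the fingers, y is the line along which they close (so a half turn about z gives the same grasp; the last joint's range is limited). The gripper opens to 85 mm and grips with 20 to 120 N. Pads are 22 mm wide; open, the fingers measure 114 mm over their backs; the gripper's body (76 mm by 85 mm) begins 54 mm behind the grasp point. The pads swing forward as they close: fully open they stand 13 mm farther back than shut.
Start: joints at [-1.032, 0.385, 0.008, 0, -1.194, -0.259], TCP at [172.618, -600.668, 197.512] pointing down, gripper open.
Joint ranges: [-3.14, 3.14], [-1.21, 2.06], [-1.07, 1.41], [-3.16, 2.05], [-2.99, -0.16], [-3.1, 3.1]. Speed limits (rad/s): [2.79, 2.79, 3.14, 3.14, 3.14, 3.14].

## Interface

Orientations are given as a unit quaternion [x, y, z, w].
In Python, from bench import arm gives the robot as it stands.
- The arm moves only by the tool servo_tool, never from a script. Its argument "rows" is a list that holds one entry, the list of rows, each a list of 7 numbers: the finger opening in mm, from 0 to 85.4, then the shift along the tool's x, y, z in mm, then the turn, a rotation vector about the tool's x, y, z in rad. A call has 1 to 10 rows; each row is the pose to reach, as a shift and turn from the pose commanded when the call began, along the tool's axes at that moment; what a row does not reach only later rows make up. A row lasts 1/8 s, in which the tool goes at most 62.5 mm and 10.7 degrees, less where a joint would pass 70% of its speed; a pose out of reach is approached as far as the arm can. A call with a gripper value outside its range is refused whole. The fingers move at their own pace and stop on an object; the grip force is fixed at half the most. Time passes only in rows, so rows that repeat a pose let the fingers close. It gives the time, the measured TCP pose, the force, the opening and the grip force at its end, in the units of the state.
- arm.read_state(): the state, without advancing time (a new reading comes with each control period).
- arm.get_image(name): name is "scene" or "top" or "wrist"; returns the picture (384x512x3 uint8, red, green, blue); there is no depth.
- arm.camera_params(name): a dict with "intrinsics" (3x3 intrinsics, pixels), "D" ([k1, k2, p1, p2, k3] as OpenCV has them; the pictures are not rectified), "R" (3x3) and "t" (3): a world point X has camera coordinates R X + t. Camera axes: x right, y down, z forward; pixel columns grow to the right and rows downward; lengths in mm; the calibration is good to about 2 mm. A picture is of the moment at which its call begins: read the wrist's pose just before it. camera_params takes no time and is no camera call; for the wrist camera it gives the pose at the moment of the call.
- arm.job_done(): hands the job in; it is judged then, once.
The state is a dict: "clock": time; "joints": joint angles; "joint_vel": joint speeds; "joint_efforts": joint torques, N m; "position": TCP position; "ee_rot": TCP orientation; "contact_force": force on the tool from outside, world axes, zero at the start; "wrist_torque": the same for the moment, N m; "gripper_width": finger opening in mm; "grasp_force": force on a finger pad.
Only numpy, scipy, OpenCV 4.12 (cv2) and the standard library are available. Lean on these libraries where they do the work, as an engineer would, in place of code of your own. Each camera call takes 0.05 s, during which the arm holds its last target. There are 200 camera calls.

## Task

Take the temperature of the big round aluminium weight before it is used: slide it flat on the bench up against the steel fence, then push it along the fence, staying against it, past the sprung catch and on until it presses the sprung copper tip of the thermometer, which is set to a different length every day and must be found by feel: press it in with about 6 N, never more than 14 N. Then leave the weight there, touching the tip, and press the black key on the white meter housing to log the reading. Keep the weight flat on the bench and leave the other things on the bench alone.

Things in the scene. Friction and masses are not known exactly. Their poses are not given: they have to be found in the camera images.
- station: Temperature-check station fixed to the bench: fence, sprung catch, meter. Origin on the bench (z = 0); z up, the fence runs along its y, the weight travels towards its -y. The inner face of the fence is the plane x = +50 mm: a weight touching it has its centre at x = 0.
- fence_mouth (a point): Open end of the steel fence, top of its inner face, at station x = +50, y = +340 mm. The fence is 12 mm thick, 22 mm high and runs straight from y = +340 to y = -90 mm; polished, the weight slides along it easily.
- catch_rest (a point): Top of the catch's white roller at rest, on its axis, station x = -53, y = +42 mm; 16 mm in diameter, 28 mm high. Sprung: it yields towards station -x (4 N at first, 8 N when the weight passes). It touches the weight while the weight's centre is between y = +66 and +18 mm; the push then needs 2 to 5 N more. Behind it a grey block, x -122 to -78, y 17 to 67, 34 mm high.
- meter (a point): Centre of the top of the white meter housing, station x = +2, y = -142 mm; 90 mm along x, 100 mm along y, 50 mm high.
- thermometer: Black 40 x 12 x 36 mm holder, origin on the bench at station y = -88 mm. Its copper tip (22 mm across, 17 mm up) points to station +y on x = 0. Its reach changes every time and is not measured: a weight just touching it has its centre between y = -14 and +14 mm. The tip yields on a spring, 1 N per mm from 0.5 N, for 9 mm, then it is solid.
- weight: The biggest round item on the bench: plain aluminium disc 100 mm in diameter, 30 mm high, about 0.6 kg (varies), lying flat; too wide to be gripped. Origin: centre of its underside. Sliding it takes about 2.5 to 5.5 N. At the start it is 15 to 65 mm clear of the fence, its centre at station y = +190 to +270 mm.
- key (a joint): Travel of the black log key in m: 0 is up, 0.006 fully down, which takes 5 N; springs back.
- key_top (a point): Centre of the top face of the log key (round, 24 mm in diameter, pressed straight down) on top of the white meter housing, at station x = +5, y = -160 mm.
- small_weight: Bystander: aluminium disc 48 mm in diameter, 30 mm high, standing on the robot's side of the run. Origin: centre of underside.
- flat_weight: Bystander: aluminium disc 68 mm in diameter, 14 mm high, beyond the fence. Origin: centre of underside.
- fitting: Bystander: brass fitting 26 mm in diameter, 34 mm high, beyond the fence. Origin: centre of underside.
- jar: Bystander: amber jar 60 mm in diameter, 75 mm high. Origin: centre of underside.
- wrench: Bystander: steel wrench lying on the bench.
- dial_gauge: Bystander: round dial gauge 64 mm in diameter, 26 mm high, lying face up with a brass stem. Origin: centre of underside.
There are look-alikes about, which are no part of the job. Leave any brown look-alike of the weight alone.

How it is judged (in metres and radians):
On the way, in this order (a step that is already met when the one before it is completed fails the run):
1. the weight lies against the fence (within 5 mm) ahead of the catch (x of weight in the frame of station above -0.005 m and y of weight in the frame of station above 0.09 m), for 0.1 s.
2. past the catch and against the fence, the weight presses the thermometer tip with 4 to 14 N (x of weight in the frame of station above -0.005 m and y of weight in the frame of station below 0.02 m and contact force between weight and thermometer between 4 and 14 N), for 0.15 s.
3. the log key is pressed down (4 mm or more) while the weight touches the tip (value of joint key above 0.004 m and contact force between weight and thermometer above 0.2 N), for 0.05 s.
At the end, for the whole second after the job is handed in: The weight rests flat against the fence (within 5 mm), past the catch (centre at station y below 20 mm), still touching the thermometer tip (more than 0.2 N), and the key is up again (x of weight in the frame of station above -0.005 m and y of weight in the frame of station below 0.02 m and contact force between weight and thermometer above 0.2 N and value of joint key below 0.0015 m and linear speed of weight below 0.01 m/s).
It fails at once if the thermometer is pressed by the weight with more than 14 N (contact force between weight and thermometer above 14 N).
It fails at once if on its way along the fence (station y below 90 mm) the weight strays more than 10 mm from the fence (y of weight in the frame of station below 0.09 m and x of weight in the frame of station below -0.01 m).
It fails at once if the weight is lifted (10 mm) or tipped (height (world z) of weight above 0.01 m or angle between weight's own z axis and vertical above 0.2 rad).
It fails at once if the key is pressed while the weight does not touch the tip (value of joint key above 0.003 m and contact force between weight and thermometer below 0.05 N).
It fails at once if a bystander is moved by more than 20 mm (distance of any of small_weight, flat_weight, fitting, jar, wrench, dial_gauge from where it was at the start of the episode above 0.02 m).
It also fails if it takes over 72 s, if anything falls off the work surface, if the arm or the gripper's body presses on something with over 40 N, if the wrist force passes 120 N, or if a joint passes its speed limit or range.

## Working session

There is one attempt and no reset: what is moved stays moved. The work goes in short steps, Python scripts to look and compute and a tool call to move; the robot and the scene stay as the last step left them, time stands still between calls to the robot, and variables do not carry over. Pictures are saved under pics/ and viewed, at most 10 in all, crops included, and the job is handed in when it is done.

Besides the shell and the picture viewer there is one more tool, called after "Emit:" as name(argument=value, ...) on one line, values as JSON. servo_tool: Moves the arm, as the interface text tells. Its arguments: {"type":"object","properties":{"rows":{"type":"array"}},"required":["rows"]}

```bash
mkdir -p pics; ls; python3 - <<'E'
from bench import arm
import cv2,numpy as np
s=arm.read_state();print(s)
for n in("top","scene"):
    im=arm.get_image(n);cv2.imwrite(f"pics/{n}0.png",im[:,:,::-1])
    p=arm.camera_params(n);print(n,{k:np.round(v,3).tolist() for k,v in p.items()})
E
```

```text
pics
{'clock': 0.0, 'joints': array([-1.03243565e+00,  3.85569260e-01,  6.62984634e-03, -5.16350401e-04,
       -1.19402412e+00, -2.58623122e-01]), 'joint_vel': array([ 1.87991429e-03,  9.13602657e-04,  1.52371504e-03, -3.93909667e-06,
        1.05618313e-03,  1.77975734e-03]), 'joint_efforts': array([ 5.80273645e-04, -3.92289269e+01,  1.88410628e+01,  4.18611825e+00,
       -4.61728399e-03, -4.20906105e-06]), 'position': array([ 172.41285575, -600.05537759,  196.41301414]), 'ee_rot': array([-1.39318768e-01,  9.90246964e-01,  1.09181208e-03, -1.99307952e-04]), 'contact_force': array([-0.31259028, -0.4718577 , -0.30310263]), 'wrist_torque': array([ 0.0344874 , -0.02228076, -0.05157567]), 'grasp_force': 0.0, 'gripper_width': 85.3598419630075}
top {'intrinsics': [[412.905, 0.0, 255.938], [0.0, 412.905, 191.535], [0.0, 0.0, 1.0]], 'D': [-0.141, 0.0, 0.0, 0.0, 0.0], 'R': [[0.09, -0.996, 0.003], [-0.968, -0.088, -0.233], [0.233, 0.018, -0.972]], 't': [-27.007, 529.563, 1021.578]}
scene {'intrinsics': [[364.506, 0.0, 260.133], [0.0, 364.506, 191.323], [0.0, 0.0, 1.0]], 'D': [-0.009, 0.0, 0.0, 0.0, 0.0], 'R': [[0.717, 0.697, -0.0], [0.48, -0.495, -0.724], [-0.505, 0.519, -0.689]], 't': [-397.158, -172.315, 1208.292]}
```

View pics/top0.png

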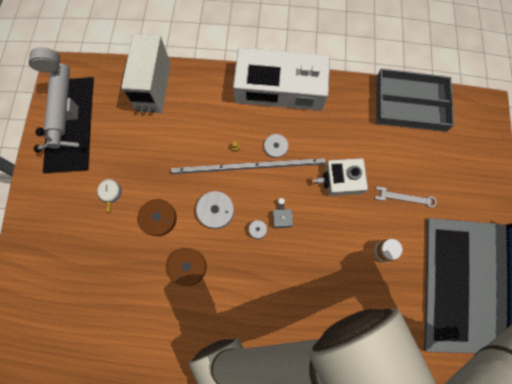

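View pics/scene0.png

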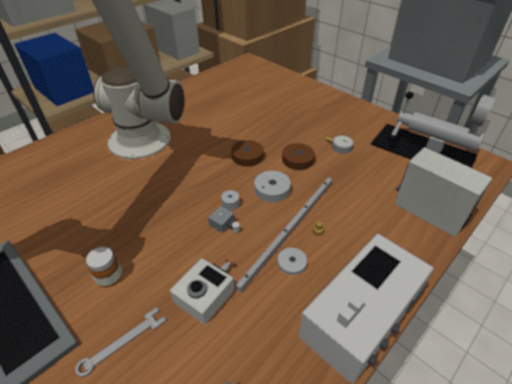

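The weight is the bare aluminium disc at top (214,210). These could be mistaken for it: brown discs (157,217) and (186,267), flat weight (276,145) beyond the fence, small weight (257,229), dial gauge (108,190). The fence runs from (172,170) to (326,161), with the meter at (347,177). Next is a close crop to check the choice.

```bash
cat > h.py <<'E'
import cv2,numpy as np
from bench import arm
def cast(n,px,z,p=None):
    p=p or arm.camera_params(n)
    u=cv2.undistortPoints(np.array(px,float).reshape(-1,1,2),np.array(p["intrinsics"]),np.array(p["D"])).reshape(-1,2)
    R=np.array(p["R"]);t=np.array(p["t"]);c=-R.T@t
    d=np.c_[u,np.ones(len(u))]@R
    return c+d*((z-c[2])/d[:,2])[:,None]
E
python3 - <<'E'
from h import *
im=cv2.imread("pics/top0.png")
c=cv2.resize(im[130:250,160:380],None,fx=3.6,fy=3.6,interpolation=cv2.INTER_CUBIC);cv2.imwrite("pics/c1.png",c)
hsv=cv2.cvtColor(im,cv2.COLOR_BGR2HSV)
m=((hsv[:,:,1]<60)&(hsv[:,:,2]>90)).astype(np.uint8)
n,l,st,ce=cv2.connectedComponentsWithStats(m)
for i in range(1,n):
    if st[i,4]>15 and 160<ce[i,0]<380 and 120<ce[i,1]<250: print(st[i],ce[i].round(1),cast("top",[ce[i]],22)[0].round(1))
E
```

```text
[264 134  24  24 431] [275.5 145.4] [677.2 -21.1  22. ]
[171 159 154  14 765] [247.4 165.4] [611.5  52.   22. ]
[327 159  41  36 996] [348.  177.2] [ 603.3 -229.    22. ]
[315 178   9   5  38] [319.4 180. ] [ 587.9 -149.7   22. ]
[ 196  191   38   38 1062] [214.5 209.5] [479.6 128.7  22. ]
[278 198   6   7  34] [280.6 201.3] [518.4 -47.5  22. ]
[273 209  20  18 310] [282.2 217.5] [474.5 -55.2  22. ]
[249 221  18  18 257] [257.3 229.2] [436.9   8.6  22. ]
```

View pics/c1.png

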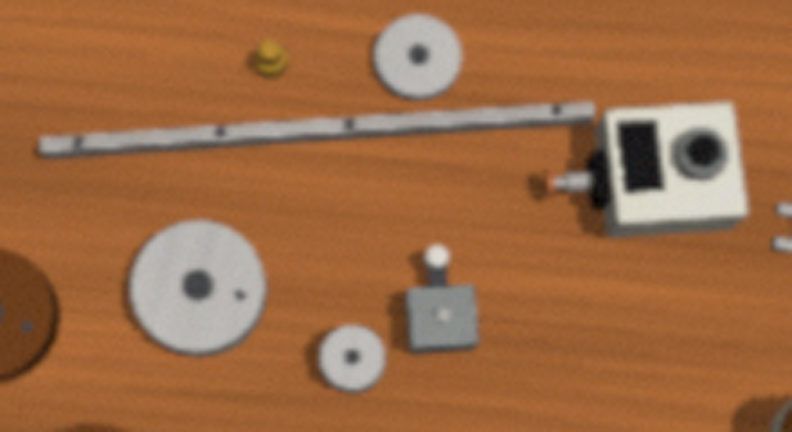

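The crop confirms the plain aluminium disc, at crop (198,285). It also shows the fence's lower edge from (40,152) to (594,120), the roller at (436,256), the key at (704,150), the copper tip at (548,183) and the meter corners. I'll fit the station pose from these.

```bash
python3 - <<'E'
from h import *
# crop px, z, station xy   (top view)
L=[((39,151),22,(50,340)),((594,119),22,(50,-90)),((38,138),22,(62,340)),((593,104),22,(62,-90)),((436,256),28,(-53,42)),
((605,109),50,(47,-92)),((735,103),50,(47,-192)),((746,213),50,(-43,-192)),((614,222),50,(-43,-92))]
W=np.array([cast("top",[(p[0]/3.6+160-.35,p[1]/3.6+130-.35)],z)[0,:2] for p,z,_ in L]);S=np.array([s for *_,s in L],float)
a=S-S.mean(0);b=W-W.mean(0)
th=np.arctan2((a[:,0]*b[:,1]-a[:,1]*b[:,0]).sum(),(a*b).sum())
R=np.array([[np.cos(th),-np.sin(th)],[np.sin(th),np.cos(th)]]);o=W.mean(0)-R@S.mean(0)
print("th",th,"o",o);print((W-S@R.T-o).round(1))
np.savez("st.npz",R=R,o=o)
f=lambda w:(np.array(w)[:2]-o)@R
w=cast("top",[(214.5,209.5)],30)[0];print("weight",w,f(w))
for z in(56,60):print("key",f(cast("top",[(704/3.6+159.65,150/3.6+129.65)],z)[0]))
print("small",f(cast("top",[(257.3,229.2)],30)[0]))
print("key w",R@[5,-160]+o,"tip",R@[0,-50]+o)
im=cv2.imread("pics/scene0.png");hsv=cv2.cvtColor(im,cv2.COLOR_BGR2HSV)
m=((hsv[:,:,1]<60)&(hsv[:,:,2]>110)).astype(np.uint8)
n,l,st,ce=cv2.connectedComponentsWithStats(m)
for i in range(1,n):
    if st[i,4]>100 and 200<ce[i,0]<340 and 160<ce[i,1]<300: print(st[i],ce[i].round(1))
E
```

```text
th 0.15639049810042 o [577.68586097 -80.72157251]
[[ 0.7  0. ]
 [-1.8  0.1]
 [-0.9  0.4]
 [-1.5 -0.4]
 [-0.1 -0. ]
 [ 0.3 -1.3]
 [-0.9 -2. ]
 [ 2.3  1.4]
 [ 1.9  1.8]]
weight [478.22349451 127.75096212  30.        ] [-65.77813401 221.41995647]
key [   8.5932524 -163.4704061]
key [   7.49137081 -162.37178018]
small [-126.36646702  110.40282397]
key w [ 607.54544497 -237.99014929] tip [ 585.47354986 -130.11136803]
[254 171  37  25 685] [272.  182.7]
[305 183  21  24 124] [315.4 194.7]
[221 190  19  14 190] [229.7 196.5]
[209 206  24  18 237] [220.4 214.7]
[285 206  22  25 139] [295.3 218.4]
[246 230  41  47 288] [265.6 253.4]
[277 247  30  26 564] [291.8 259.7]
```

```bash
cat >> h.py <<'E'
from scipy.spatial.transform import Rotation as Ro
try:
    _s=np.load("st.npz");SR,so=_s["R"],_s["o"]
except Exception: pass
def sta(w): return (np.array(w)[:2]-so)@SR
def go(x,y,z):
    "tool-axis shift and turn from the measured pose to station x,y at height z, tool x along station -x"
    s=arm.read_state();A=Ro.from_quat(s["ee_rot"])
    w=np.r_[SR@[x,y]+so,z]
    t=Ro.from_matrix(np.c_[np.r_[-SR[:,0],0],np.r_[SR[:,1],0],[0,0,-1]])
    print("t",s["clock"],"now sta",sta(s["position"]).round(1),s["position"][2].round(1),"shift",A.inv().apply(w-s["position"]).round(1),"turn",(A.inv()*t).as_rotvec().round(4),
     "F sta",(s["contact_force"][:2]@SR).round(2),s["contact_force"][2].round(2))
E
python3 -c "
from h import *
go(-150,221,100)
print(SR@[-150,221]+so)"
```

```text
t 0.1 now sta [-481.2 -449.9] 196.5 shift [-411.2  625.    97.7] turn [ 0.0019 -0.0003  0.1232] F sta [-0.15  0.33] 0.45
[395.09488952 114.21825704]
```

```bash
python3 -c "
from h import *
go(-130,-80,160)
print(SR@[-130,-80]+so)"
```

```text
t 0.1 now sta [-481.2 -449.9] 196.5 shift [-394.   323.9   37.1] turn [ 0.0019 -0.0003  0.1232] F sta [-0.15  0.33] 0.45
[ 461.73269484 -179.99323645]
```

Emit:
servo_tool(rows=[[[0,-45,37,4,0,0,0],[0,-90,74,8,0,0,0.03],[0,-135,111,12,0,0,0.06],[0,-180,148,17,0,0,0.09],[0,-225,185,21,0,0,0.123],[0,-270,222,25,0,0,0.123],[0,-315,259,30,0,0,0.123],[0,-360,296,34,0,0,0.123],[0,-394,324,37,0,0,0.123],[0,-394,324,37,0,0,0.123]]])

```text
clock: 1.35
position: [462.9, -178.3, 159.9]
ee_rot: [-0.08, 0.997, 0.0, -0.0]
contact_force: [0.0, -0.7, 0.4]
gripper_width: -0.0
grasp_force: 0.0
```

```bash
python3 -c "
from h import *
go(-150,221,80)"
```

```text
t 1.35 now sta [-128.6  -78.5] 159.9 shift [ 19.9 299.5  80. ] turn [ 0.0004 -0.0009  0.0047] F sta [-0.1 -0.7] 0.44
```

Emit:
servo_tool(rows=[[[0,4,50,0,0,0,0],[0,8,100,0,0,0,0],[0,12,150,0,0,0,0],[0,16,200,10,0,0,0],[0,20,250,30,0,0,0],[0,20,300,50,0,0,0],[0,20,300,60,0,0,0],[0,20,300,60,0,0,0]]])

```text
clock: 2.35
position: [394.5, 111.7, 99.8]
ee_rot: [-0.078, 0.997, -0.001, -0.001]
contact_force: [-0.5, 0.0, 1.1]
gripper_width: -0.1
grasp_force: 0.0
```

```bash
python3 -c "
from h import *
go(-147,221,10)
for n in ['wrist','top']: cv2.imwrite('pics/%s2.png'%n,arm.get_image(n)[:,:,::-1])
"
```

```text
t 2.35 now sta [-151.   218.6] 99.8 shift [-4.2  2.5 89.8] turn [-0.0012 -0.0023  0.    ] F sta [-0.46  0.12] 1.1
```

View pics/wrist2.png

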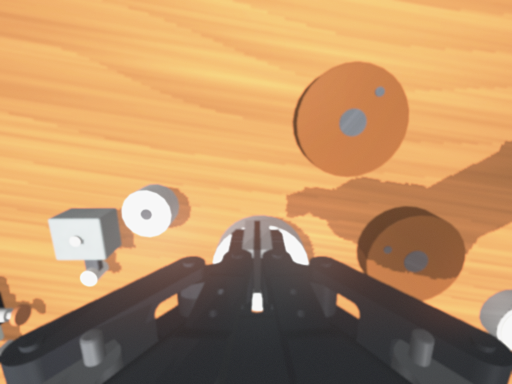

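The wrist view shows the weight at (260,250) behind the fingertips, the brown disc at (352,118) and the small weight at (150,213). I'll check where the fingertip's drop point projects.

```bash
python3 -c "
from h import *
p=arm.camera_params('wrist');s=arm.read_state();P=s['position'].copy();Q=P.copy();Q[2]=10
w=np.r_[SR@[-66,221]+so,30]
print(cv2.projectPoints(np.array([P,Q,w]),cv2.Rodrigues(np.array(p['R']))[0],np.array(p['t']),np.array(p['intrinsics']),np.array(p['D']))[0].round(0).reshape(-1,2))
for c in [(352,122),(411,262)]: print('brown',sta(cast('wrist',[c],22)[0]))
print('small',sta(cast('wrist',[(146,214)],30)[0]))
"
```

```text
[[257. 215.]
 [257. 184.]
 [259. 267.]]
brown [-211.80381647  306.40983641]
brown [-67.43754482 382.10263575]
small [-124.71616649  109.96390341]
```

Emit:
servo_tool(rows=[[[0,0,2,40,0,0,0],[0,0,2,70,0,0,0],[0,0,2,85,0,0,0],[0,0,2,90,0,0,0],[0,0,2,90,0,0,0],[0,0,2,90,0,0,0]]])

```text
clock: 3.2
position: [395.6, 114.9, 11.3]
ee_rot: [-0.078, 0.997, 0.001, 0.001]
contact_force: [0.2, -0.4, 0.2]
gripper_width: -0.0
grasp_force: 0.0
```

```bash
python3 -c "
from h import *
go(-64,221,10)"
```

```text
t 3.2 now sta [-149.4  221.6] 11.3 shift [-85.4  -0.6   1.5] turn [ 0.001   0.0019 -0.0001] F sta [ 0.18 -0.45] 0.16
```

Emit:
servo_tool(rows=[[[0,-8,0,0,0,0,0],[0,-16,0,0,0,0,0],[0,-22,0,0,0,0,0],[0,-28,0,0,0,0,0],[0,-34,0,0,0,0,0],[0,-40,0,0,0,0,0],[0,-46,0,0,0,0,0],[0,-52,0,0,0,0,0],[0,-58,0,0,0,0,0],[0,-64,0,0,0,0,0]]])

```text
clock: 4.45
position: [458.5, 124.8, 10.5]
ee_rot: [-0.078, 0.997, -0.0, -0.0]
contact_force: [0.5, 0.1, 0.1]
gripper_width: 0.2
grasp_force: 0.0
```

```bash
cat > w.py <<'E'
from h import *
import sys
def weight(n="top",save=None):
    p=arm.camera_params(n);im=arm.get_image(n)[:,:,::-1].copy()
    if save: cv2.imwrite(save,im)
    hsv=cv2.cvtColor(im,cv2.COLOR_BGR2HSV);m=((hsv[:,:,1]<60)&(hsv[:,:,2]>110)).astype(np.uint8)
    k,l,st,ce=cv2.connectedComponentsWithStats(m)
    for i in range(1,k):
        if 600<st[i,4]<1400: print(st[i],sta(cast(n,[ce[i]],30,p)[0]).round(1), "box", sta(cast(n,[st[i,:2]+st[i,2:4]/2-.5],30,p)[0]).round(1))
go(-61,221,10)
weight(save=sys.argv[1] if len(sys.argv)>1 else None)
E
python3 w.py pics/t3.png
```

```text
t 4.45 now sta [-85.7 221.5] 10.5 shift [-24.7  -0.5   0.5] turn [ 0.     -0.      0.0004] F sta [0.56 0.02] 0.06
[  44   64   24   80 1086] [283.4 687.1] box [285.3 686.2]
[328 159  40  34 844] [   2.7 -149.4] box [   5.2 -147.5]
[ 90 316  50  36 924] [-370.7  504.8] box [-376.   496.9]
[211 359  71  25 833] [-484.3  162.2] box [-485.3  163. ]
```

```bash
python3 -c "
import cv2
a=cv2.imread('pics/t3.png')[130:280,150:380];cv2.imwrite('pics/t3c.png',cv2.resize(a,None,fx=3.4,fy=3.4))"
```

```text
(no output)
```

View pics/t3c.png

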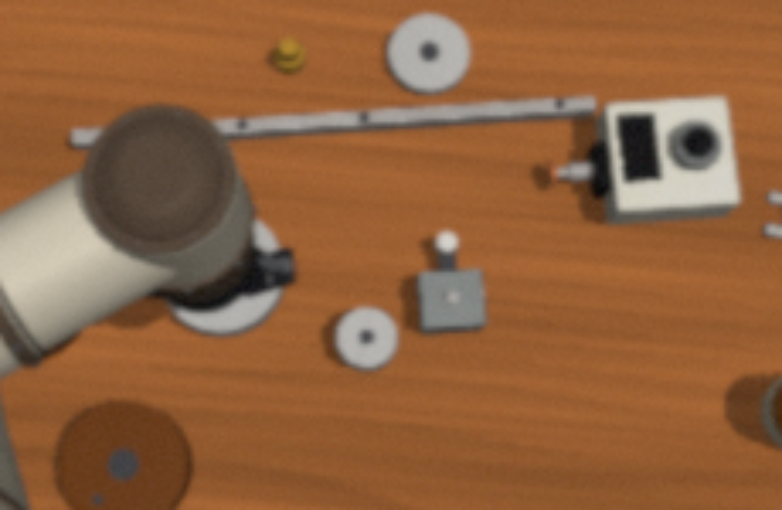

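```bash
python3 -c "
from h import *
a=arm.get_image('scene')[:,:,::-1];b=arm.get_image('wrist')[:,:,::-1]
c=cv2.resize(a[90:250,180:350],(400,376));cv2.imwrite('pics/s4.png',np.hstack([c,cv2.resize(b,(400,376))]))"
```

```text
(no output)
```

View pics/s4.png

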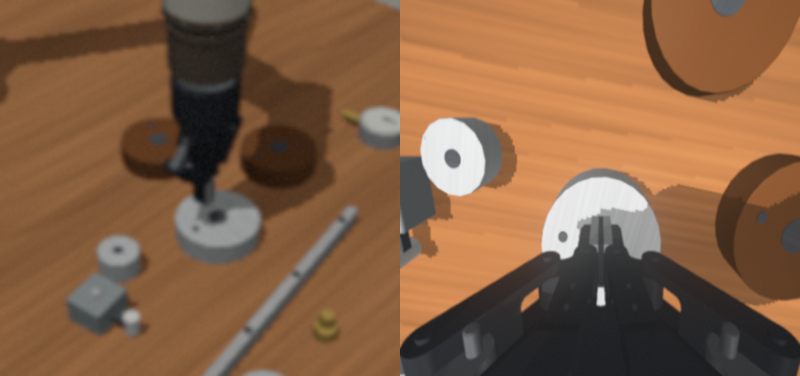

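```bash
python3 -c "
from h import *
go(-61,221,10)
s=arm.read_state();P=s['position'];print(s['joints'])
for n in ['scene','wrist','top']:
  p=arm.camera_params(n)
  print(n,cv2.projectPoints(P[None],cv2.Rodrigues(np.array(p['R']))[0],np.array(p['t']),np.array(p['intrinsics']),np.array(p['D']))[0].round(0).ravel())
for z in(10,30,50):print(z,sta(cast('scene',[(267,179)],z)[0]),sta(cast('wrist',[(68,161)],z)[0]),sta(cast('wrist',[(256,262)],z)[0]))
print('scene weight0',sta(cast('scene',[(272,182.7)],30)[0]))
"
```

```text
t 4.6 now sta [-85.9 221.5] 10.4 shift [-24.9  -0.5   0.4] turn [ 0.     -0.      0.0001] F sta [0.61 0.14] -0.05
[ 6.08795629e-01  3.71033101e-01 -5.87197085e-01 -6.34400171e-05
 -6.12572625e-01 -2.02300011e+00]
scene [267. 184.]
wrist [257. 215.]
top [215. 218.]
10 [-96.85760514 239.2820579 ] [-124.00010894   96.83737927] [-49.0571168  221.09597802]
30 [-84.35182992 220.5873639 ] [-127.25584996  110.9731956 ] [-60.80538352 221.15083343]
50 [-71.84605471 201.89266991] [-130.51159098  125.10901192] [-72.55365024 221.20568884]
scene weight0 [-64.33908505 215.86008395]
```

```bash
python3 -c "
from h import *
a=arm.get_image('scene')[:,:,::-1];b=arm.get_image('wrist')[:,:,::-1]
cv2.imwrite('pics/s5.png',np.hstack([cv2.resize(a[130:210,225:305],(400,400),interpolation=cv2.INTER_CUBIC),cv2.resize(b[150:310,175:335],(400,400),interpolation=cv2.INTER_CUBIC)]))"
```

```text
(no output)
```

View pics/s5.png

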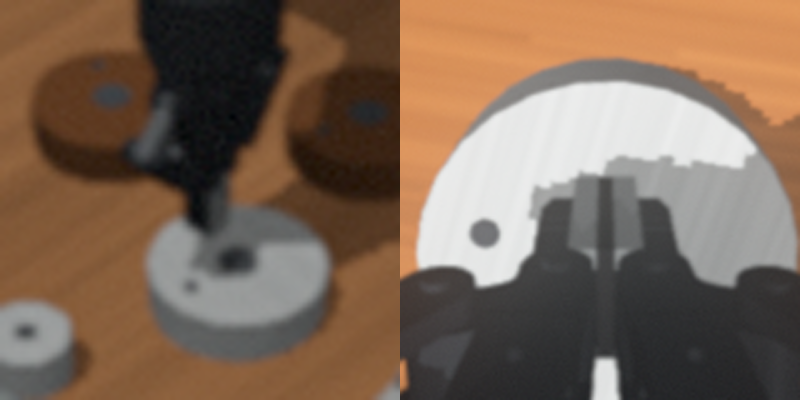

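```bash
python3 -c "
from h import *
p=arm.camera_params('wrist');s=arm.read_state();A=Ro.from_quat(s['ee_rot'])
for d in (0,-10,-20,-30):
  print(d,cv2.projectPoints((s['position']+A.apply([0,0,d]))[None],cv2.Rodrigues(np.array(p['R']))[0],np.array(p['t']),np.array(p['intrinsics']),np.array(p['D']))[0].round(1).ravel())
for f in ['wrist2']:
  im=cv2.imread('pics/%s.png'%f);print(im[210:240,250].tolist());print(im[210:240,264].tolist())
im=arm.get_image('wrist')[:,:,::-1];print(im[210:240,250].tolist())
"
```

```text
0 [256.6 215.3]
-10 [256.6 220.7]
-20 [256.6 226.7]
-30 [256.6 233.4]
[[124, 199, 246], [125, 199, 246], [124, 198, 246], [122, 195, 246], [123, 194, 246], [131, 190, 244], [148, 180, 229], [158, 169, 197], [161, 166, 182], [158, 163, 178], [152, 157, 173], [147, 151, 168], [147, 151, 168], [146, 151, 167], [147, 151, 167], [146, 151, 166], [147, 151, 166], [148, 151, 166], [148, 151, 166], [147, 151, 165], [148, 151, 165], [149, 151, 165], [148, 151, 164], [148, 152, 165], [148, 150, 163], [148, 150, 162], [148, 150, 163], [148, 151, 162], [144, 147, 158], [141, 143, 155]]
[[123, 197, 246], [124, 197, 246], [124, 197, 246], [124, 198, 246], [133, 191, 244], [145, 175, 225], [151, 161, 187], [152, 157, 172], [152, 157, 171], [148, 152, 168], [144, 149, 165], [147, 152, 167], [148, 151, 166], [148, 151, 166], [147, 150, 165], [147, 151, 165], [148, 151, 165], [148, 152, 165], [148, 151, 163], [147, 150, 162], [146, 150, 162], [145, 148, 160], [144, 148, 159], [142, 145, 157], [139, 143, 155], [137, 140, 153], [137, 139, 151], [137, 140, 151], [137, 140, 150], [136, 139, 149]]
[[230, 231, 229], [232, 233, 231], [231, 232, 230], [232, 232, 231], [233, 233, 232], [233, 233, 232], [234, 234, 233], [233, 234, 232], [225, 225, 224], [188, 189, 188], [149, 150, 149], [130, 130, 129], [123, 124, 123], [122, 123, 121], [123, 123, 122], [121, 121, 119], [121, 122, 120], [121, 121, 120], [122, 122, 121], [121, 120, 119], [122, 122, 120], [119, 119, 118], [120, 120, 119], [120, 120, 118], [120, 120, 118], [119, 120, 117], [120, 120, 118], [118, 119, 117], [119, 119, 117], [117, 117, 115]]
```

Emit:
servo_tool(rows=[[[0,0,0,-15,0,0,0],[0,20,0,-20,0,0,0],[0,45,0,-20,0,0,0],[0,64,0,-20,0,0,0],[0,64,0,-10,0,0,0],[0,64,0,0,0,0,0],[0,64,0,3,0,0,0],[0,64,0,5,0,0,0],[0,64,0,5,0,0,0]]])

```text
clock: 5.88
position: [395.1, 114.7, 5.3]
ee_rot: [-0.078, 0.997, -0.0, -0.0]
contact_force: [0.7, -0.6, -0.2]
gripper_width: -0.1
grasp_force: 0.0
```

```bash
python3 w.py pics/t6.png; python3 -c "
from h import *
im=arm.get_image('scene')[:,:,::-1];cv2.imwrite('pics/s6.png',im)
hsv=cv2.cvtColor(im,cv2.COLOR_BGR2HSV)
m=((hsv[:,:,1]<60)&(hsv[:,:,2]>110)).astype(np.uint8)
n,l,st,ce=cv2.connectedComponentsWithStats(m)
for i in range(1,n):
    if st[i,4]>300 and 200<ce[i,0]<340 and 160<ce[i,1]<230: print(st[i],ce[i].round(1),sta(cast('scene',[ce[i]],30)[0]))
P=arm.read_state()['position'];p=arm.camera_params('scene')
print(cv2.projectPoints(P[None],cv2.Rodrigues(np.array(p['R']))[0],np.array(p['t']),np.array(p['intrinsics']),np.array(p['D']))[0].ravel())
cv2.imwrite('pics/s6c.png',cv2.resize(im[100:220,190:320],None,fx=5,fy=5,interpolation=cv2.INTER_CUBIC))
"
```

```text
t 5.875 now sta [-149.9  221.5] 5.3 shift [-88.9  -0.5  -4.7] turn [-0.0002 -0.0003  0.0002] F sta [ 0.59 -0.73] -0.22
[  44   64   23   80 1082] [283.2 687.2] box [285.4 687.8]
[328 159  40  34 848] [   2.6 -149.7] box [   5.2 -147.5]
[211 359  71  25 835] [-484.2  162.9] box [-485.3  163. ]
[254 170  37  26 700] [271.9 182.5] [-64.93053084 216.43644247]
[248.56285342 176.48020166]
```

View pics/s6c.png

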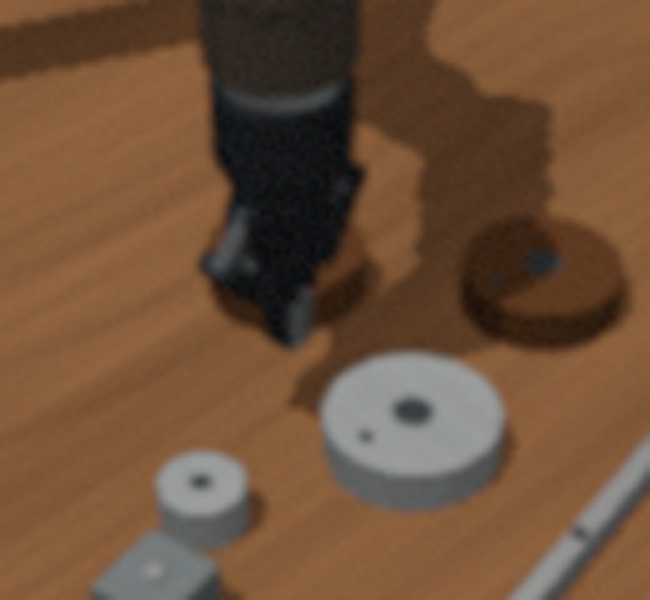

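The fingertip shows at crop (292,345), about 7 px above where the reported TCP projects. So the real finger ends sit roughly 25 mm higher than reported, and the finger was passing over the disc, which hasn't moved. I'll feel for the bench.

Emit:
servo_tool(rows=[[[0,0,0,4,0,0,0],[0,0,0,8,0,0,0],[0,0,0,10,0,0,0],[0,0,0,10,0,0,0]]])

```text
clock: 6.48
position: [394.8, 114.6, -4.7]
ee_rot: [-0.078, 0.997, -0.0, -0.0]
contact_force: [-0.1, 0.7, 0.1]
gripper_width: -0.0
grasp_force: 0.0
```

Emit:
servo_tool(rows=[[[0,0,0,2,0,0,0],[0,0,0,4,0,0,0],[0,0,0,5,0,0,0],[0,0,0,5,0,0,0]]])

```text
clock: 6.98
position: [394.8, 114.7, -9.6]
ee_rot: [-0.078, 0.997, -0.0, -0.0]
contact_force: [0.1, 0.3, -0.1]
gripper_width: 0.3
grasp_force: 0.0
```

Emit:
servo_tool(rows=[[[0,0,0,2,0,0,0],[0,0,0,4,0,0,0],[0,0,0,4,0,0,0]]])

```text
clock: 7.35
position: [394.8, 114.6, -13.7]
ee_rot: [-0.078, 0.997, -0.0, -0.0]
contact_force: [-0.0, 0.2, 0.4]
gripper_width: -0.2
grasp_force: 0.0
```

Emit:
servo_tool(rows=[[[0,0,0,1,0,0,0],[0,0,0,2,0,0,0],[0,0,0,3,0,0,0]]])

```text
clock: 7.72
position: [394.9, 114.7, -16.6]
ee_rot: [-0.078, 0.997, -0.0, -0.0]
contact_force: [-0.7, 0.2, -0.4]
gripper_width: 0.0
grasp_force: 0.0
```

```bash
python3 -c "
from h import *
im=arm.get_image('scene')[:,:,::-1];cv2.imwrite('pics/s7.png',im)
for f in ['s6','s7']:
  g=cv2.imread('pics/%s.png'%f)
  print([int(v) for v in g[155:185,248].mean(1)])
"
```

```text
[18, 15, 21, 20, 18, 37, 49, 53, 52, 54, 51, 54, 47, 55, 65, 82, 93, 95, 95, 94, 89, 87, 84, 80, 70, 64, 77, 90, 99, 98]
[18, 18, 9, 21, 20, 15, 14, 19, 13, 18, 23, 29, 39, 51, 48, 50, 48, 51, 50, 53, 57, 58, 59, 61, 55, 55, 56, 60, 72, 90]
```

Reported z of -16.6 puts the tip about 8 mm above the bench, which suits pushing. Now I'll push towards the fence.

Emit:
servo_tool(rows=[[[0,-8,0,0,0,0,0],[0,-16,0,0,0,0,0],[0,-22,0,0,0,0,0],[0,-28,0,0,0,0,0],[0,-34,0,0,0,0,0]]])

```text
clock: 8.4
position: [427.8, 119.3, -16.8]
ee_rot: [-0.078, 0.997, -0.001, -0.001]
contact_force: [-1.3, -1.3, -0.1]
gripper_width: -0.1
grasp_force: 1.1
```

```bash
python3 w.py
```

```text
t 8.4 now sta [-116.9  220.9] -16.8 shift [-55.9   0.  -26.9] turn [-0.0009 -0.0023 -0.0002] F sta [-1.51 -1.09] -0.06
[  44   64   24   80 1088] [283.8 687.1] box [285.3 686.2]
[328 159  40  34 848] [   2.7 -149.6] box [   5.2 -147.5]
[  92  279   55   42 1214] [-283.7  484.7] box [-289.3  483.1]
[211 359  71  25 839] [-484.2  162.9] box [-485.3  163. ]
```

Emit:
servo_tool(rows=[[[0,-6,0,0,0,0,0],[0,-12,0,0,0,0,0],[0,-18,0,0,0,0,0],[0,-24,0,0,0,0,0],[0,-30,0,0,0,0,0],[0,-36,0,0,0,0,0],[0,-42,0,0,0,0,0],[0,-45,0,0,0,0,0]]])

```text
clock: 9.45
position: [473.4, 127.2, -16.5]
ee_rot: [-0.078, 0.997, 0.0, 0.0]
contact_force: [-2.4, -0.4, 0.5]
gripper_width: 0.1
grasp_force: 1.1
```

```bash
cat > w.py <<'E'
from h import *
import sys
go(-61,221,-17)
g=arm.get_image('scene')[:,:,::-1].copy();hsv=cv2.cvtColor(g,cv2.COLOR_BGR2HSV)
m=((hsv[:,:,1]<60)&(hsv[:,:,2]>110)).astype(np.uint8)
n,l,st,ce=cv2.connectedComponentsWithStats(m)
for i in range(1,n):
    if 300<st[i,4]<1200 and 200<ce[i,0]<340 and 150<ce[i,1]<290: print(st[i],"scene sta",sta(cast('scene',[st[i,:2]+st[i,2:4]/2-.5],30)[0]).round(1))
if len(sys.argv)>1: cv2.imwrite(sys.argv[1],g)
E
python3 w.py pics/s8.png
```

```text
t 9.45 now sta [-70.6 221.6] -16.5 shift [-9.6 -0.6  0.5] turn [0.     0.0002 0.0004] F sta [-2.41 -0.07] 0.49
[272 178  37  25 650] scene sta [ -8.1 219.5]
[277 247  30  26 567] scene sta [115.2  27.2]
```

Emit:
servo_tool(rows=[[[0,-3,0,0,0,0,0],[0,-5,0,0,0,0,0],[0,-7,0,0,0,0,0],[0,-8,0,0,0,0,0]]])

```text
clock: 10.0
position: [480.9, 128.3, -16.4]
ee_rot: [-0.078, 0.997, 0.0, 0.0]
contact_force: [-3.1, -0.3, 1.6]
gripper_width: 0.0
grasp_force: 1.2
```

Emit:
servo_tool(rows=[[[0,-1,0,0,0,0,0],[0,-2,0,0,0,0,0]]])

```text
clock: 10.25
position: [482.8, 128.6, -16.4]
ee_rot: [-0.078, 0.997, -0.0, -0.0]
contact_force: [-2.9, -0.7, 1.2]
gripper_width: -0.3
grasp_force: 1.2
```

Emit:
servo_tool(rows=[[[0,-1,0,0,0,0,0],[0,-2,0,0,0,0,0]]])

```text
clock: 10.5
position: [483.3, 128.3, -16.8]
ee_rot: [-0.078, 0.997, -0.001, -0.002]
contact_force: [-7.3, -0.3, 2.9]
gripper_width: 0.2
grasp_force: 3.2
```

```bash
python3 w.py pics/s9.png
```

```text
t 10.5 now sta [-60.7 221.2] -16.8 shift [ 0.3 -0.2  0.2] turn [-0.0008 -0.0032 -0.0001] F sta [-7.21  0.85] 2.91
[275 180  51  27 784] scene sta [ 20. 225.]
[277 247  30  26 564] scene sta [115.2  27.2]
```

Emit:
servo_tool(rows=[[[0,15,0,0,0,0,0],[0,31,0,0,0,0,0],[0,31,30,0,0,0,0],[0,31,60,0,0,0,0],[0,31,79,0,0,0,0],[0,10,79,0,0,0,0],[0,-15,79,0,0,0,0],[0,-32,79,0,0,0,0],[0,-32,79,0,0,0,0]]])

```text
clock: 11.68
position: [505.0, 212.3, -16.6]
ee_rot: [-0.078, 0.997, 0.0, 0.001]
contact_force: [-0.7, -0.1, -0.6]
gripper_width: 0.2
grasp_force: 0.0
```

```bash
python3 w.py pics/s10.png
```

```text
t 11.675 now sta [-26.1 300.8] -16.6 shift [ 34.8 -79.8   0.3] turn [ 0.0007  0.0013 -0.0004] F sta [-0.75  0.01] -0.64
[275 178  51  29 869] scene sta [ 18.1 228.4]
[277 247  30  26 565] scene sta [115.2  27.2]
```

Emit:
servo_tool(rows=[[[0,1,-8,0,0,0,0],[0,1,-14,0,0,0,0],[0,1,-19,0,0,0,0],[0,1,-24,0,0,0,0],[0,1,-29,0,0,0,0],[0,1,-34,0,0,0,0],[0,1,-40,0,0,0,0]]])

```text
clock: 12.6
position: [509.2, 172.0, -16.5]
ee_rot: [-0.078, 0.997, -0.0, -0.0]
contact_force: [-3.7, 1.7, 1.6]
gripper_width: 0.2
grasp_force: 1.8
```

```bash
python3 w.py
```

```text
t 12.6 now sta [-28.3 260.3] -16.5 shift [ 32.7 -39.3   0.5] turn [-0.     -0.0003  0.0005] F sta [-3.38  2.25] 1.56
[ 270  183   56   48 1017] scene sta [ 40.5 177.8]
[277 247  30  26 564] scene sta [115.2  27.2]
```

Emit:
servo_tool(rows=[[[0,0,8,0,0,0,0],[0,-8,12,0,0,0,0],[0,-14,12,0,0,0,0],[0,-14,6,0,0,0,0],[0,-14,0,0,0,0,0],[0,-14,-5,0,0,0,0],[0,-14,-10,0,0,0,0],[0,-14,-15,0,0,0,0],[0,-14,-20,0,0,0,0]]])

```text
clock: 13.78
position: [526.3, 154.4, -16.4]
ee_rot: [-0.078, 0.997, 0.0, 0.0]
contact_force: [0.3, 2.2, -0.2]
gripper_width: 0.1
grasp_force: 1.0
```

```bash
python3 w.py pics/s11.png; python3 -c "
import cv2
a=cv2.imread('pics/s11.png')[130:260,220:350];cv2.imwrite('pics/s11c.png',cv2.resize(a,None,fx=4.5,fy=4.5,interpolation=cv2.INTER_CUBIC))"
```

```text
t 13.775 now sta [-14.1 240.3] -16.4 shift [ 46.9 -19.3   0.6] turn [0.0001 0.0001 0.0004] F sta [0.6  2.15] -0.17
[264 188  43  43 925] scene sta [ 18.9 151.7]
[277 247  30  26 565] scene sta [115.2  27.2]
```

View pics/s11c.png

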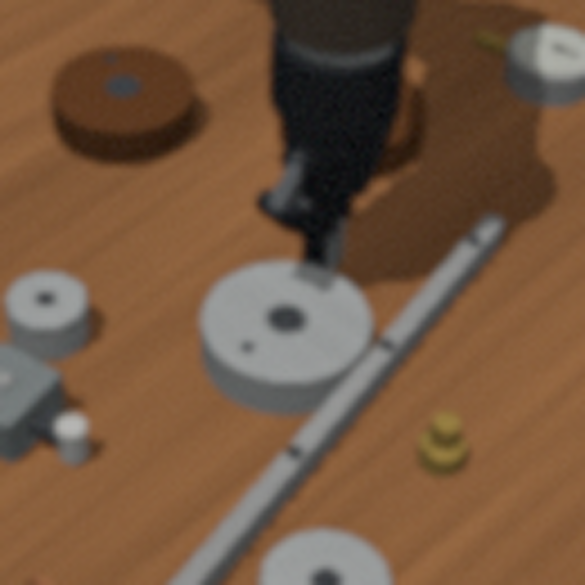

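Emit:
servo_tool(rows=[[[0,0,5,0,0,0,0],[0,6,5,0,0,0,0],[0,6,0,0,0,0,0],[0,6,-5,0,0,0,0],[0,6,-10,0,0,0,0],[0,6,-15,0,0,0,0],[0,6,-20,0,0,0,0],[0,6,-25,0,0,0,0],[0,6,-30,0,0,0,0]]])

```text
clock: 14.95
position: [525.1, 123.8, -16.5]
ee_rot: [-0.078, 0.997, -0.0, -0.0]
contact_force: [-0.6, 2.9, 0.2]
gripper_width: -0.0
grasp_force: 1.1
```

```bash
cat > w.py <<'E'
from h import *
import sys
# weight from its dark hub hole, scene view (z 30); offset from fence-touch calibration
def hub():
    g=arm.get_image('scene')[:,:,::-1].copy();gr=cv2.cvtColor(cv2.GaussianBlur(g,(3,3),0),cv2.COLOR_BGR2GRAY)
    hsv=cv2.cvtColor(g,cv2.COLOR_BGR2HSV);m=((hsv[:,:,1]<60)&(hsv[:,:,2]>110)).astype(np.uint8)
    cs,h=cv2.findContours(m,cv2.RETR_CCOMP,cv2.CHAIN_APPROX_NONE)
    for c,k in zip(cs,h[0]):
        a=cv2.contourArea(c)
        if k[3]>=0 and 8<a<90:
            M=cv2.moments(c);q=sta(cast('scene',[(M['m10']/M['m00'],M['m01']/M['m00'])],30)[0])
            if abs(q[0])<30 and -60<q[1]<330: print("hub",q.round(1),a)
    if len(sys.argv)>1: cv2.imwrite(sys.argv[1],g)
go(-20,0,-17);hub()
E
python3 w.py; python3 -c "
from h import *
print(sta(cast('scene',[(220+286/4.5,130+319/4.5)],30)[0]))"
```

```text
t 14.95 now sta [-20.1 210.2] -16.5 shift [  -0.  -210.2    0.5] turn [-0.     -0.0001  0.0004] F sta [-0.12  2.92] 0.23
hub [ -1.6 147.1] 50.5
[5.24983295e-02 1.74338080e+02]
```

Emit:
servo_tool(rows=[[[0,4,4,0,0,0,0],[0,4,0,0,0,0,0],[0,4,-5,0,0,0,0],[0,4,-10,0,0,0,0],[0,4,-15,0,0,0,0],[0,4,-20,0,0,0,0],[0,4,-25,0,0,0,0],[0,4,-30,0,0,0,0],[0,4,-35,0,0,0,0],[0,4,-40,0,0,0,0]]])

```text
clock: 16.25
position: [527.3, 83.7, -16.5]
ee_rot: [-0.078, 0.997, -0.0, -0.0]
contact_force: [-1.6, 2.2, -0.3]
gripper_width: -0.3
grasp_force: 1.2
```

```bash
python3 w.py
```

```text
t 16.25 now sta [-24.1 170.2] -16.5 shift [  -4.1 -170.2    0.5] turn [ 0.     -0.0001  0.0003] F sta [-1.26  2.42] -0.32
hub [ -1.6 109.2] 53.5
```

Emit:
servo_tool(rows=[[[0,1,-5,0,0,0,0],[0,1,-10,0,0,0,0],[0,1,-15,0,0,0,0],[0,1,-20,0,0,0,0],[0,1,-25,0,0,0,0],[0,1,-30,0,0,0,0],[0,1,-35,0,0,0,0],[0,1,-40,0,0,0,0]]])

```text
clock: 17.3
position: [532.6, 44.0, -16.5]
ee_rot: [-0.078, 0.997, -0.0, -0.0]
contact_force: [-1.1, 1.5, 0.7]
gripper_width: 0.0
grasp_force: 1.3
```

```bash
python3 w.py
```

```text
t 17.3 now sta [-25.1 130.2] -16.5 shift [  -5.1 -130.2    0.5] turn [-0.     -0.0001  0.0004] F sta [-0.86  1.62] 0.66
hub [-1.8 69.9] 59.0
```

Emit:
servo_tool(rows=[[[0,0,-3,0,0,0,0],[0,0,-6,0,0,0,0],[0,0,-9,0,0,0,0],[0,0,-12,0,0,0,0],[0,0,-15,0,0,0,0],[0,0,-18,0,0,0,0]]])

```text
clock: 18.1
position: [535.9, 27.6, -16.4]
ee_rot: [-0.078, 0.997, 0.001, 0.001]
contact_force: [-2.4, 7.7, 0.2]
gripper_width: -0.5
grasp_force: 3.4
```

```bash
python3 w.py
```

```text
t 18.1 now sta [-24.4 113.6] -16.4 shift [  -4.3 -113.6    0.5] turn [0.0012 0.0015 0.0007] F sta [-1.17  7.93] 0.18
hub [-1.2 53.3] 57.0
```

Emit:
servo_tool(rows=[[[0,0,-3,0,0,0,0],[0,0,-6,0,0,0,0],[0,0,-9,0,0,0,0],[0,0,-12,0,0,0,0],[0,0,-15,0,0,0,0]]])

```text
clock: 18.77
position: [537.8, 12.4, -16.4]
ee_rot: [-0.078, 0.997, 0.0, 0.0]
contact_force: [-1.5, 6.3, -0.2]
gripper_width: 0.2
grasp_force: 2.8
```

```bash
python3 w.py
```

```text
t 18.775 now sta [-24.9  98.2] -16.4 shift [ -4.8 -98.2   0.5] turn [0.0007 0.0006 0.0008] F sta [-0.47  6.43] -0.15
hub [-1.9 37.9] 59.0
```

Emit:
servo_tool(rows=[[[0,0,-2,0,0,0,0],[0,0,-4,0,0,0,0],[0,0,-6,0,0,0,0],[0,0,-8,0,0,0,0]]])

```text
clock: 19.32
position: [539.8, 4.4, -16.2]
ee_rot: [-0.079, 0.997, 0.0, 0.001]
contact_force: [-0.4, 4.3, 0.8]
gripper_width: -0.1
grasp_force: 2.2
```

```bash
python3 w.py
```

```text
t 19.325 now sta [-24.2  90. ] -16.2 shift [ -4.1 -90.    0.7] turn [0.0005 0.0018 0.001 ] F sta [0.28 4.34] 0.84
hub [-1.2 28.9] 64.0
```

Emit:
servo_tool(rows=[[[0,0,-2,0,0,0,0],[0,0,-4,0,0,0,0],[0,0,-5,0,0,0,0]]])

```text
clock: 19.75
position: [539.6, -1.4, -16.4]
ee_rot: [-0.078, 0.997, -0.0, -0.0]
contact_force: [-2.1, 3.6, 2.6]
gripper_width: -0.3
grasp_force: 2.0
```

Emit:
servo_tool(rows=[[[0,0,-2,0,0,0,0],[0,0,-4,0,0,0,0],[0,0,-5,0,0,0,0]]])

```text
clock: 20.12
position: [540.7, -6.2, -16.4]
ee_rot: [-0.078, 0.997, -0.0, 0.0]
contact_force: [-1.3, 2.8, 3.2]
gripper_width: -0.1
grasp_force: 1.9
```

Emit:
servo_tool(rows=[[[0,0,-1,0,0,0,0],[0,0,-2,0,0,0,0],[0,0,-3,0,0,0,0]]])

```text
clock: 20.5
position: [540.9, -9.0, -16.5]
ee_rot: [-0.078, 0.997, -0.0, -0.0]
contact_force: [-2.2, 3.7, 3.5]
gripper_width: 0.0
grasp_force: 2.1
```

```bash
python3 w.py
```

```text
t 20.5 now sta [-25.1  76.5] -16.5 shift [ -5.1 -76.5   0.5] turn [-0.     -0.0002  0.0005] F sta [-1.56  3.94] 3.46
hub [-1.9 16.3] 62.5
```

Emit:
servo_tool(rows=[[[0,0,-1,0,0,0,0],[0,0,-2,0,0,0,0],[0,0,-3,0,0,0,0]]])

```text
clock: 20.92
position: [541.4, -12.0, -16.5]
ee_rot: [-0.078, 0.997, -0.0, -0.0]
contact_force: [-2.1, 3.5, 2.0]
gripper_width: -0.0
grasp_force: 2.1
```

Emit:
servo_tool(rows=[[[0,0,-1,0,0,0,0],[0,0,-2,0,0,0,0],[0,0,-3,0,0,0,0]]])

```text
clock: 21.3
position: [541.9, -15.0, -16.5]
ee_rot: [-0.078, 0.997, -0.0, -0.0]
contact_force: [-1.3, 3.6, 3.1]
gripper_width: 0.1
grasp_force: 2.1
```

```bash
python3 w.py
```

```text
t 21.3 now sta [-25.1  70.5] -16.5 shift [ -5.1 -70.5   0.5] turn [-0.     -0.      0.0003] F sta [-0.72  3.76] 3.09
hub [-1.3 10.1] 64.0
```

Emit:
servo_tool(rows=[[[0,0,-1,0,0,0,0],[0,0,-2,0,0,0,0],[0,0,-3,0,0,0,0]]])

```text
clock: 21.72
position: [542.4, -17.9, -16.5]
ee_rot: [-0.078, 0.997, 0.0, -0.0]
contact_force: [-2.0, 3.3, 2.1]
gripper_width: 0.0
grasp_force: 2.1
```

Emit:
servo_tool(rows=[[[0,0,-1,0,0,0,0],[0,0,-2,0,0,0,0]]])

```text
clock: 21.98
position: [542.7, -19.9, -16.5]
ee_rot: [-0.078, 0.997, 0.0, -0.0]
contact_force: [-0.8, 3.2, 2.8]
gripper_width: -0.2
grasp_force: 2.1
```

Emit:
servo_tool(rows=[[[0,0,-1,0,0,0,0],[0,0,-2,0,0,0,0]]])

```text
clock: 22.22
position: [543.1, -21.9, -16.5]
ee_rot: [-0.078, 0.997, 0.0, 0.0]
contact_force: [-1.3, 2.3, 2.8]
gripper_width: 0.1
grasp_force: 2.1
```

Emit:
servo_tool(rows=[[[0,0,-1,0,0,0,0],[0,0,-2,0,0,0,0]]])

```text
clock: 22.48
position: [543.4, -23.9, -16.5]
ee_rot: [-0.078, 0.997, 0.0, -0.0]
contact_force: [-1.9, 3.6, 3.6]
gripper_width: 0.0
grasp_force: 2.1
```

```bash
python3 w.py
```

```text
t 22.475 now sta [-25.   61.5] -16.5 shift [ -5.  -61.5   0.5] turn [ 0.     -0.      0.0004] F sta [-1.31  3.83] 3.6
hub [-1.6  1. ] 66.0
```

Emit:
servo_tool(rows=[[[0,0,-1,0,0,0,0],[0,0,-2,0,0,0,0]]])

```text
clock: 22.78
position: [543.6, -25.7, -16.5]
ee_rot: [-0.078, 0.997, 0.0, -0.0]
contact_force: [-2.7, 4.3, 4.0]
gripper_width: 0.1
grasp_force: 2.9
```

Emit:
servo_tool(rows=[[[0,0,-1,0,0,0,0],[0,0,-2,0,0,0,0]]])

```text
clock: 23.02
position: [543.9, -27.4, -16.5]
ee_rot: [-0.078, 0.997, 0.0, -0.0]
contact_force: [-3.7, 5.5, 2.9]
gripper_width: -0.2
grasp_force: 3.6
```

Emit:
servo_tool(rows=[[[0,0,-1,0,0,0,0],[0,0,-2,0,0,0,0]]])

```text
clock: 23.28
position: [544.2, -29.0, -16.5]
ee_rot: [-0.078, 0.997, 0.0, 0.0]
contact_force: [-3.4, 7.3, 3.3]
gripper_width: -0.2
grasp_force: 4.4
```

```bash
python3 w.py
```

```text
t 23.275 now sta [-25.   56.3] -16.5 shift [ -5.  -56.3   0.5] turn [0.0008 0.0002 0.0004] F sta [-2.21  7.78] 3.29
hub [-1.3 -3.7] 68.0
```

Emit:
servo_tool(rows=[[[0,0,-1,0,0,0,0],[0,0,-2,0,0,0,0],[0,0,-2,0,0,0,0],[0,0,-2,0,0,0,0]]])

```text
clock: 23.82
position: [544.5, -30.7, -16.5]
ee_rot: [-0.078, 0.997, 0.0, 0.0]
contact_force: [-3.5, 8.5, 4.1]
gripper_width: -0.1
grasp_force: 4.7
```

```bash
python3 w.py
```

```text
t 23.825 now sta [-25.   54.5] -16.5 shift [ -5.  -54.6   0.5] turn [0.001  0.0002 0.0005] F sta [-2.13  8.98] 4.1
hub [-1.4 -5.2] 66.0
```

Emit:
servo_tool(rows=[[[0,0,-0.5,0,0,0,0],[0,0,-0.7,0,0,0,0],[0,0,-0.7,0,0,0,0],[0,0,-0.7,0,0,0,0]]])

```text
clock: 24.38
position: [544.6, -31.2, -16.5]
ee_rot: [-0.078, 0.997, 0.001, 0.0]
contact_force: [-3.9, 8.4, 3.1]
gripper_width: 0.1
grasp_force: 5.2
```

Emit:
servo_tool(rows=[[[0,0,1,0,0,0,0],[0,0,2,0,0,0,0],[0,0,3,0,0,0,0],[0,0,4,0,0,0,0],[0,0,6,0,0,0,0],[0,0,9,0,0,0,0],[0,0,15,0,0,0,0],[0,0,25,0,0,0,0]]])

```text
clock: 25.38
position: [540.7, -7.4, -16.6]
ee_rot: [-0.078, 0.997, -0.0, -0.0]
contact_force: [0.0, -0.8, -0.8]
gripper_width: 0.1
grasp_force: 0.0
```

```bash
python3 w.py pics/s20.png
```

```text
t 25.375 now sta [-25.1  78.1] -16.6 shift [ -5.1 -78.1   0.4] turn [-0.0001 -0.0001 -0.0001] F sta [-0.12 -0.76] -0.78
hub [-0.9 -1. ] 63.5
```

Emit:
servo_tool(rows=[[[0,0,0,-40,0,0,0],[0,0,0,-90,0,0,0],[0,-10,-50,-110,0,0,0],[0,-20,-100,-110,0,0,0],[0,-30,-150,-110,0,0,0],[0,-30,-200,-110,0,0,0],[0,-30,-238,-110,0,0,0],[0,-30,-238,-90,0,0,0],[0,-30,-238,-90,0,0,0]]])

```text
clock: 26.55
position: [606.0, -237.9, 71.5]
ee_rot: [-0.078, 0.997, 0.001, -0.002]
contact_force: [0.1, -0.1, -0.9]
gripper_width: 0.2
grasp_force: 0.0
```

```bash
python3 w.py; python3 -c "
from h import *
go(5,-160,40)
cv2.imwrite('pics/w21.png',arm.get_image('wrist')[:,:,::-1])
p=arm.camera_params('wrist');s=arm.read_state()
k=np.r_[SR@[5,-160]+so,56]
tip=s['position']+[0,0,22]
print(cv2.projectPoints(np.array([k,tip]),cv2.Rodrigues(np.array(p['R']))[0],np.array(p['t']),np.array(p['intrinsics']),np.array(p['D']))[0].reshape(-1,2))"
```

```text
t 26.55 now sta [   3.5 -159.7] 71.5 shift [ 23.2 159.5  88.8] turn [ 0.0018 -0.0042 -0.0005] F sta [ 0.08 -0.1 ] -0.87
t 26.6 now sta [   4.5 -159.7] 72.8 shift [-0.6 -0.3 32.8] turn [ 0.0005 -0.0021  0.0007] F sta [ 0.31 -0.36] 0.22
[[256.29999307 206.8734994 ]
 [256.60833401 227.94083628]]
```

View pics/w21.png

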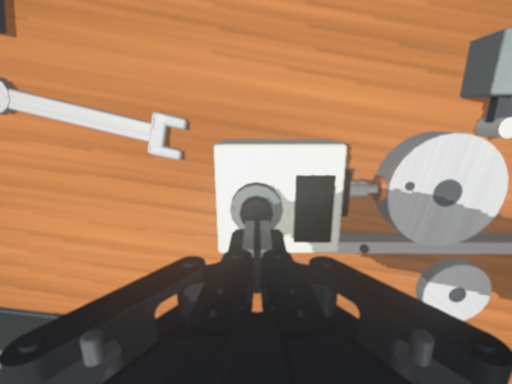

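The key is at (257,208), in line with the finger, and the weight still touches the copper tip at (383,190). Now I'll go down by feel.

Emit:
servo_tool(rows=[[[0,0,0,10,0,0,0],[0,0,0,20,0,0,0],[0,0,0,27,0,0,0],[0,0,0,29,0,0,0],[0,0,0,31,0,0,0]]])

```text
clock: 27.28
position: [607.8, -238.1, 42.5]
ee_rot: [-0.078, 0.997, -0.0, 0.0]
contact_force: [0.2, 0.9, 1.1]
gripper_width: 0.1
grasp_force: 0.0
```

Emit:
servo_tool(rows=[[[0,0,0,2,0,0,0],[0,0,0,4,0,0,0]]])

```text
clock: 27.52
position: [607.8, -238.2, 38.6]
ee_rot: [-0.078, 0.997, -0.0, 0.0]
contact_force: [-0.1, -0.8, -0.1]
gripper_width: 0.3
grasp_force: 0.0
```

Emit:
servo_tool(rows=[[[0,0,0,2,0,0,0],[0,0,0,3,0,0,0]]])

```text
clock: 27.78
position: [607.8, -238.2, 35.9]
ee_rot: [-0.078, 0.997, -0.0, 0.0]
contact_force: [-0.1, -0.1, 2.3]
gripper_width: 0.3
grasp_force: 1.4
```

Emit:
servo_tool(rows=[[[0,0,0,1,0,0,0],[0,0,0,2,0,0,0],[0,0,0,3,0,0,0]]])

```text
clock: 28.15
position: [607.7, -238.2, 32.9]
ee_rot: [-0.078, 0.997, -0.0, 0.0]
contact_force: [-1.2, 0.1, 4.8]
gripper_width: -0.1
grasp_force: 2.3
```

Emit:
servo_tool(rows=[[[0,0,0,1,0,0,0],[0,0,0,2,0,0,0]]])

```text
clock: 28.4
position: [607.8, -238.2, 32.2]
ee_rot: [-0.079, 0.997, -0.0, 0.0]
contact_force: [-5.4, 2.9, 13.2]
gripper_width: -0.3
grasp_force: 6.7
```

The key has bottomed out. Releasing.

Emit:
servo_tool(rows=[[[0,0,0,0,0,0,0],[0,0,0,-3,0,0,0],[0,0,0,-10,0,0,0],[0,0,0,-40,0,0,0],[0,0,0,-80,0,0,0],[0,0,0,-80,0,0,0]]])

```text
clock: 29.15
position: [610.0, -238.6, 114.0]
ee_rot: [-0.078, 0.997, -0.001, 0.003]
contact_force: [0.1, 0.1, -0.1]
gripper_width: 0.1
grasp_force: 0.0
```

```bash
python3 -c "
from h import *
im=arm.get_image('wrist')[:,:,::-1]
cv2.imwrite('pics/w22.png',im)
hsv=cv2.cvtColor(im,cv2.COLOR_BGR2HSV);m=((hsv[:,:,1]<60)&(hsv[:,:,2]>120)).astype(np.uint8)
cs,h=cv2.findContours(m,cv2.RETR_CCOMP,cv2.CHAIN_APPROX_NONE)
for c,k in zip(cs,h[0]):
    a=cv2.contourArea(c)
    if k[3]>=0 and a>60:
        M=cv2.moments(c);u=(M['m10']/M['m00'],M['m01']/M['m00']);print(np.round(u),a,sta(cast('wrist',[u],30)[0]).round(1))
"
```

```text
[433. 267.] 113.0 [96.6 29.8]
[258. 192.] 636.0 [  11.7 -158.5]
[421. 178.] 390.5 [-2.2  0.8]
[306. 190.] 1795.5 [   9.8 -110.5]
[28. 92.] 241.5 [ -81.4 -365.6]
```

```bash
python3 -c "
from bench import arm
print(arm.job_done())"
```

```text
the job is handed in; nothing more can be done
None
```

I handed the job in at about 29 s: the weight is against the fence and past the catch, I pressed it into the thermometer tip with an estimated 5–6 N, and I then pressed and released the log key. My last measurement has it still touching the tip, but the hand-in returned no verdict.

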